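# Mount the rider on the ridge rail and wind it home

### The arm

A 6-joint arm with a two-finger parallel gripper is mounted at the origin on the work surface. World frame = base frame: x ahead of the robot, y to its left, z up, the work surface at z = 0. Lengths are in m, angles in rad, forces in N, time in s.
With the tool pointing down it reaches from about 0.375 to 0.975 m from the base axis. Payload 3.8 kg.
Tool frame: the origin (TCP) lies on the centre line of the jaws, within the pads' length; the fingertips stand 14 mm ahead of it and the grasp point (between the pads) lies 5 mm behind it (bot.finger_overhang is the distance from the TCP to the fingertips, in m); y points along the fingers, x is the direction in which the jaws open and shut, and the axes are right-handed (so a half turn about y gives the same grasp; the last joint's range is limited). The gripper opens to 85 mm and grips with 20 to 120 N. Pads are 22 mm wide; open, the fingers measure 114 mm over their backs; the gripper's body (76 mm by 85 mm) begins 54 mm behind the grasp point. The pads swing forward as they close: fully open they stand 13 mm farther back than shut.
Start: joints at [1.245, 0.264, 1.604, -0, 1.274, -0.037], TCP at [0.192, 0.647, 0.245] pointing down, gripper open.
Joint ranges: [-2.63, 2.63], [-0.94, 2.18], [0.31, 2.57], [-1.31, 4.45], [0, 2.66], [-2.55, 2.55]. Speed limits (rad/s): [2.57, 2.57, 3.14, 3.14, 3.14, 3.14].

### API

Orientations are given as a rotation vector (axis times angle).
In Python, from workcell import readout, read_camera, bot, spotter gives the robot as it stands.
- The arm moves only by the tool jog_arm, never from a script. Its argument "increments" is a list of rows, each a list of 7 numbers: the shift along the tool's x, y, z in m, then the turn, a rotation vector about the tool's x, y, z in rad, then the opening, from 0 (shut) to 1 (fully open). A call has 1 to 10 rows; each row shifts and turns the pose as measured when the row begins, along the tool's axes as they then stand; what a row does not reach is not made up. A row lasts 1/8 s, in which the tool goes at most 62.5 mm and 10.7 degrees, less where a joint would pass 70% of its speed; a pose out of reach is approached as far as the arm can. A call with a gripper value outside its range is refused whole. The fingers move at their own pace and stop on an object; "force" is the grip in N (left out, the last holds). Time passes only in rows, so rows that do not move let the fingers close. It gives the time, the measured TCP pose, the force and the opening at its end, in the units of the state.
- readout.read_state(): the state, without advancing time (a new reading comes with each control period).
- read_camera(name): name is "side" or "top" or "wrist"; returns a dict with "img" (480x640x3 uint8, blue, green, red), "range_z" (480x640 float32, m along the optical axis (not along the pixel's ray), 0 where there is no reading), "fx", "fy", "cx", "cy" (pixels), "world_from_camera" (4x4, takes a point from camera to world coordinates). Camera axes: x right, y down, z forward; pixel columns grow to the right and rows downward; lengths in m; the calibration is good to about 2 mm. The wrist camera is an equidistant fisheye: a pixel r from the principal point sees the ray r / f radians off the axis. A picture is of the moment at which its call begins.
- bot.finish_job(): hands the job in, once; it reports no verdict.
Trained networks look in a picture, given as the dict that the camera call returned (one of the last four; its "shot" number tells which), for a name from the list of things; names that differ only in an ending like _2 or _b are one class to them, and where a whole thing is asked for, a point or a joint stands for the part that bears it (a point fixed in the world has none). Each returns a list of dicts, best first, with "p" (0 to 1); they miss things now and then, are a little off and sometimes report something else, mostly with a low value. They report only what shows in the picture. A call takes as long as a camera call.
- spotter.masks_of(picture, thing): "mask" (480x640 bool, what is visible of it) and "location" ([column, row] in pixels, amid what is visible of it).
- spotter.spot_point(picture, thing): "location" ([column, row] in pixels: a listed point, or the origin of a listed thing).
The state is a dict: "time": time; "q": joint angles; "joint_vel": joint speeds; "joint_torque": joint torques, N m; "tool_pos": TCP position; "tcp_rot": TCP orientation; "wrist_force": force on the tool from outside, world axes, zero at the start; "torque": the same for the moment, N m; "width": opening from 0.0 (shut) to 1.0 (fully open).
Only numpy, scipy, OpenCV 4.12 (cv2) and the standard library are available. Lean on these libraries where they do the work, as an engineer would, in place of code of your own. Each camera call takes 0.05 s, during which the arm holds its last target. There are 200 camera calls.

### The job

Set the aluminium rider (the short angle section with an upright fin) over the ridge rail of the feed slide, between the pusher and the end stop, so that it nests squarely, and let go. Then turn the spoked capstan clockwise, spoke after spoke, until the pusher has driven the rider fully home against the end stop and the capstan stops turning. Leave the rider clamped there, and do not knock over the amber bottle or the spare objective.

Things in the scene. Friction and masses are not known exactly. Their poses are not given: they have to be found in the camera images.
- rider_fin (a point): Middle of the rider's upright grip fin: 12 mm thick (x), 30 mm long (y), rising 36 mm above the ridge. The fin stands on the middle of a loose bare aluminium angle section, 70 mm long, ridge up like a roof. The point is 43.5 mm above the underside, 18 mm below the fin's top. x across, y along the ridge (either way round serves), z up. About 0.16 kg.
- rider_ridge (a point): Middle of the rider's ridge, at the fin's foot, 25.5 mm above its underside. Legs 32 mm long, 4 mm thick, sloping at 45 degrees, 45 mm wide overall. The rider lies on the table to the left of the slide; a plain angle offcut, 85 mm long and without a fin, lies near it and is not needed.
- rail_ridge (a point): On the top edge of the slide's ridge rail (aluminium angle, ridge up, 45 degree faces, 38 mm above the table). y runs along the rail from pusher to end stop, x away from the robot, z up. It is 73 mm from the stop's face and, with the capstan at 0, 73 mm from the pusher's face. A nested rider has its fin's middle (rider_fin) 23.7 mm above this ridge.
- stop_face (a point): On the face of the fixed dark steel end stop, on the rail's centre line at the ridge's height; the block is 60 mm wide and rises 26 mm above the ridge. -y leads back along the rail to the pusher. The rider is home when its end face touches this face: rider_fin is then 35 mm back from it.
- pusher_face (a point): On the face of the moving steel pusher block (56 mm wide, rising 20 mm above the ridge), on the rail's centre line, 2 mm below the ridge's height. It moves 18 mm along y towards the stop for each radian of the capstan, and pushes the rider's end face.
- hub (a point): On the capstan's upright axis at mid height of its spokes, 103 mm above the table; does not turn; axes as rail_ridge. Hub radius 20 mm, top 20 mm above this point. Four level spokes, 90 degrees apart, 12 mm thick, each with a 20 mm black ball centred 84 mm from the axis. The gearbox top (110 mm square) is 28 mm below, its disc 22 mm below this point.
- guard_edge (a point): Middle of the front edge of the clear fixed guard roof over the rear of the capstan, 30 mm behind the axis, 21 mm above the spokes' centre line, 4 mm thick. It shuts off the rear half: push each spoke round the front half only, lift out, take the next. In front of this edge the capstan is open from above.
- capstan (a joint): Capstan angle q, rad, growing clockwise seen from above. The spokes point -q, pi/2-q, pi-q and 3pi/2-q counter-clockwise from hub's x axis. Starts at 0 to 1.2; meets its stop at about 4.25, with the rider clamped against the end stop. Stays where it is left. Turning takes about 0.22 N m (3 to 5 N on a spoke), more once clamped.
- reagent_mid (a point): Middle of the closed amber bottle, 50 mm wide and 110 mm tall, standing on the table to the right of the capstan; z is its upright axis.
- objective_mid (a point): Middle of the spare steel microscope objective, 34 mm wide and 58 mm tall, standing on the table to the right of the capstan; z is its upright axis.

How it is judged:
On the way:
1. the rider is nested squarely on the rail and let go, before the capstan is wound (z of rider_fin in the frame of rail_ridge between 0.0212 and 0.0262 m and x of rider_fin in the frame of rail_ridge between -0.004 and 0.004 m and angle between the y axis of rider_fin and the y axis of rail_ridge, either way round below 0.06 rad and value of joint capstan below 3.5 rad and contact force between the fingers and rider below 0.1 N), for 0.2 s.
At the end, for the whole second after the job is handed in: The rider sits nested on the ridge rail (height within 3 mm, centre line within 4 mm, square within 0.06 rad), its end face within 2.5 mm of the end stop, at rest, with the capstan wound to its stop (above 4.14 of 4.25 rad) so that the pusher holds it there (value of joint capstan above 4.14 rad and y of rider_fin in the frame of stop_face between -0.0375 and -0.0325 m and x of rider_fin in the frame of stop_face between -0.004 and 0.004 m and z of rider_fin in the frame of stop_face between 0.0212 and 0.0267 m and angle between the y axis of rider_fin and the y axis of rail_ridge, either way round below 0.06 rad and linear speed of rider below 0.01 m/s); the robot touches nothing.
It fails at once if the amber bottle is knocked over (angle between reagent_mid's own z axis and vertical above 0.6 rad).
It fails at once if the spare objective is knocked over (angle between objective_mid's own z axis and vertical above 0.6 rad).
It also fails if it takes over 53 s, if anything falls off the work surface, if the arm or the gripper's body presses on something with over 40 N, if the wrist force passes 120 N, or if a joint passes its speed limit or range.

## Working session

There is one attempt and no reset: what is moved stays moved. The work goes in short steps, Python scripts to look and compute and a tool call to move; the robot and the scene stay as the last step left them, time stands still between calls to the robot, and variables do not carry over. Pictures are saved under pics/ and viewed, about 8 in all and at most 12, crops included, and the job is handed in when it is done.

Besides the shell and the picture viewer there is one more tool, called as name([rows], argument=value, ...), one row to a line, values as JSON. jog_arm: Moves the arm, as the interface text tells. Its arguments: {"type":"object","properties":{"increments":{"type":"array"},"force":{"type":"number"}},"required":["increments"]}

```bash
mkdir -p pics; cat > h.py <<'E'
import numpy as np, cv2
from workcell import readout, read_camera, bot, spotter
def world(c,px,z=None,depth=None):
    u,v=px
    a=np.array([(u-c['cx'])/c['fx'],(v-c['cy'])/c['fy'],1.])
    T=c['world_from_camera']
    if z is not None:
        d=T[:3,:3]@a; s=(z-T[2,3])/d[2]; return T[:3,3]+s*d
    if depth is None:
        depth=c['range_z'][int(round(v)),int(round(u))]
    return T[:3,:3]@(a*depth)+T[:3,3]
def cloud(c):
    v,u=np.mgrid[0:480,0:640]; d=c['range_z']
    P=np.stack([(u-c['cx'])/c['fx']*d,(v-c['cy'])/c['fy']*d,d],-1)
    return P@c['world_from_camera'][:3,:3].T+c['world_from_camera'][:3,3]
E
python3 - <<'E'
from h import *
np.set_printoptions(precision=4,suppress=True)
print(readout.read_state())
for n in ['top','side']:
    c=read_camera(n); cv2.imwrite(f'pics/{n}0.png',c['img'])
    print(n,c['fx'],c['world_from_camera'])
    for t in ['rider_fin','rider_ridge','rail_ridge','stop_face','pusher_face','hub','guard_edge','reagent_mid','objective_mid']:
        r=spotter.spot_point(c,t)
        for k in r[:2]: print(t,round(k['p'],2),np.round(k['location'],1),world(c,k['location']), 'z of ray@.1',world(c,k['location'],z=.1))
E
```

```text
{'time': 0.0, 'q': array([ 1.2451,  0.2648,  1.6054, -0.    ,  1.2737, -0.0369]), 'joint_vel': array([-0.0007,  0.0008, -0.0018, -0.0025,  0.0002,  0.0003]), 'joint_torque': array([ -0.0028, -51.5102, -36.7313,  -0.0005,   0.0131,   0.    ]), 'tool_pos': array([0.192 , 0.6464, 0.244 ]), 'tcp_rot': array([-1.3334, -0.9925,  0.9956]), 'wrist_force': array([-0.5987,  0.1609, -0.3522]), 'torque': array([0.0216, 0.0223, 0.0498]), 'width': 0.9997590607352018}
top 433.88644185604016 [[-0.0026 -0.9941  0.1085  0.4433]
 [-0.9995  0.0061  0.0317 -0.0501]
 [-0.0322 -0.1084 -0.9936  0.8951]
 [ 0.      0.      0.      1.    ]]
rider_fin 0.7 [142.8 310.2] [0.3999 0.3088 0.0606] z of ray@.1 [0.402  0.2919 0.1   ]
rider_ridge 0.71 [144.9 305. ] [0.4098 0.3049 0.0612] z of ray@.1 [0.4114 0.2883 0.1   ]
rider_ridge 0.56 [376.5 179.2] [ 0.6408 -0.1388  0.1084] z of ray@.1 [ 0.6429 -0.1397  0.1   ]
rail_ridge 0.87 [286.6 198.8] [0.621  0.0347 0.034 ] z of ray@.1 [0.6073 0.0282 0.1   ]
stop_face 0.62 [250.4 194.1] [0.6297 0.107  0.0415] z of ray@.1 [0.6169 0.0962 0.1   ]
pusher_face 0.67 [322.  203.2] [ 
[... 909 characters left out ...]
29 0.036 ] z of ray@.1 [ 0.6055 -0.0419  0.1   ]
stop_face 0.92 [359.1 222. ] [0.6374 0.097  0.0387] z of ray@.1 [0.6225 0.0288 0.1   ]
pusher_face 0.94 [357.4 269.7] [ 0.6001 -0.0824  0.0751] z of ray@.1 [ 0.595  -0.1054  0.1   ]
hub 0.61 [371.3 281.9] [ 0.6115 -0.153   0.1157] z of ray@.1 [ 0.6151 -0.1393  0.1   ]
guard_edge 0.84 [385.4 271.8] [ 0.6396 -0.1402  0.1248] z of ray@.1 [ 0.6464 -0.1177  0.1   ]
reagent_mid 0.93 [304.6 430.8] [ 0.4637 -0.4027  0.084 ] z of ray@.1 [ 0.4634 -0.4106  0.1   ]
objective_mid 0.93 [353.3 420.6] [ 0.5425 -0.3765  0.0452] z of ray@.1 [ 0.5359 -0.4042  0.1   ]
objective_mid 0.41 [384.4 270.9] [ 0.6519 -0.0924  0.075 ] z of ray@.1 [ 0.645  -0.1152  0.1   ]
```

View pics/top0.png

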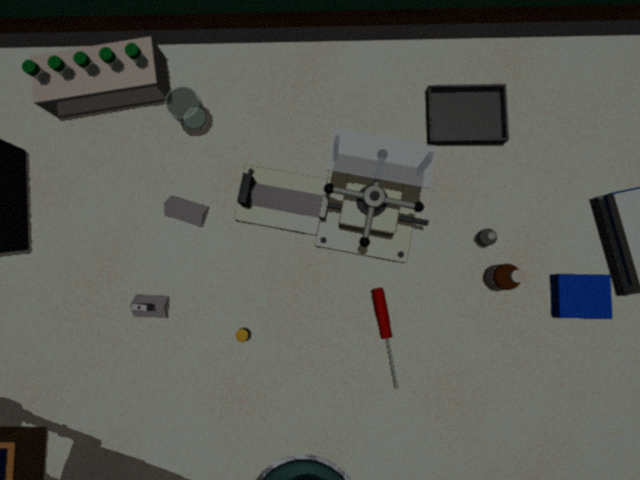

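View pics/side0.png

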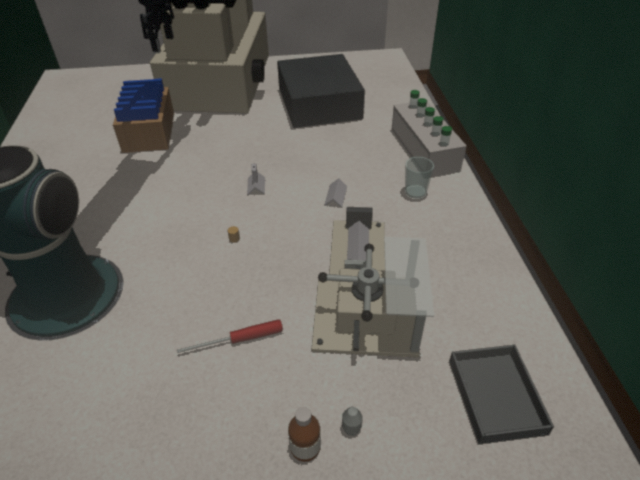

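```bash
python3 - <<'E'
from h import *
np.set_printoptions(precision=4,suppress=True)
c=read_camera('top'); P=cloud(c); np.save('top.npy',P)
def box(x0,x1,y0,y1,z0,z1):
    m=(P[...,0]>x0)&(P[...,0]<x1)&(P[...,1]>y0)&(P[...,1]<y1)&(P[...,2]>z0)&(P[...,2]<z1); return P[m]
# rider fin top points
f=box(.3,.5,.2,.4,.045,.08); print('fin',len(f),f.mean(0), np.percentile(f[:,2],[5,50,95]))
for n in ['top']:
    for t in ['rider_fin','hub']:
        for k in spotter.masks_of(c,t)[:2]:
            q=P[k['mask']]; q=q[(q[:,2]>.003)]; print(t,k['p'],k['location'],len(q),q.mean(0),q.min(0),q.max(0))
            if t=='rider_fin':
                r=cv2.minAreaRect(q[:,:2].astype(np.float32)*1000);print(r); hi=q[q[:,2]>.04]; print('hi',len(hi),hi.mean(0),cv2.minAreaRect(hi[:,:2].astype(np.float32)*1000))
# rail: points between
r=box(.55,.70,-.03,.08,.015,.05)
for y in np.arange(-.02,.1,.015):
    s=r[abs(r[:,1]-y)<.0075]
    if len(s): 
        t=s[s[:,2]>s[:,2].max()-.006]; print('rail',round(y,3),t.mean(0),s[:,2].max(),len(t))
b=box(.54,.75,-.27,-.02,.09,.112); print('spokes',len(b))
hub=np.array([.64,-.139])
s=box(.5,.64,-.27,-.02,.09,.125)
ang=np.degrees(np.arctan2(s[:,1]-hub[1],s[:,0]-hub[0])); rr=np.hypot(s[:,0]-hub[0],s[:,1]-hub[1])
k=(rr>.05)&(rr<.1); print(np.histogram(ang[k]%360,bins=72,range=(0,360)))
E
```

```text
fin 119 [0.4065 0.3129 0.0598] [0.0505 0.0609 0.0634]
rider_fin 0.79 [152.4, 308.3] 723 [0.4072 0.3108 0.0242] [ 0.3831 -0.0501  0.003 ] [0.4433 0.3505 0.8951]
((412.01312255859375, 149.80368041992188), (47.11063003540039, 401.93719482421875), 2.2027618885040283)
hi 131 [0.4071 0.3068 0.0713] ((420.44091796875, 140.12901306152344), (15.235270500183105, 382.908203125), 4.5659894943237305)
hub 0.65 [353.9, 193.0] 16452 [ 0.6182 -0.0823  0.066 ] [ 0.4433 -0.2455  0.0035] [0.7318 0.1444 0.8951]
rail -0.02 [ 0.6118 -0.0203  0.0353] 0.03896022883963024 34
rail -0.005 [ 0.6146 -0.0053  0.0363] 0.040063037917227096 20
rail 0.01 [0.6184 0.0098 0.0355] 0.03954233286178199 30
rail 0.025 [0.6205 0.0254 0.0366] 0.04088095085329668 18
rail 0.04 [0.6231 0.0395 0.0357] 0.03962925835263087 27
rail 0.055 [0.6264 0.0549 0.0375] 0.04139464456730113 9
rail 0.07 [0.6296 0.0704 0.0347] 0.038817500663302806 34
rail 0.085 [0.629  0.0785 0.0347] 0.037294833561069995 7
spokes 807
(array([  0,   0,   0,   0,   0,   0,   0,   0,   0,   0,   0,   0,   0,
         0,   0,   0,   0,   0,   7,  41,  76,  45,  26,  15,   7,   1,
         0,   0,   0,   0,   0,   1,  24, 101,  59,   6,   1,   0,   0,
         0,   0,   0,   8,  14,  26,  40,  75,  54,  15,   0,   0,  30,
        46,  38,   0,   0,   0,   0,   0,   0,   0,   0,   0,   0,   0,
         0,   0,   0,   0,   0,   0,   0]), array([  0.,   5.,  10.,  15.,  20.,  25.,  30.,  35.,  40.,  45.,  50.,
        55.,  60.,  65.,  70.,  75.,  80.,  85.,  90.,  95., 100., 105.,
       110., 115., 120., 125., 130., 135., 140., 145., 150., 155., 160.,
       165., 170., 175., 180., 185., 190., 195., 200., 205., 210., 215.,
       220., 225., 230., 235., 240., 245., 250., 255., 260., 265., 270.,
       275., 280., 285., 290., 295., 300., 305., 310., 315., 320., 325.,
       330., 335., 340., 345., 350., 355., 360.]))
```

```bash
python3 - <<'E'
from h import *
from scipy.spatial.transform import Rotation as R
np.set_printoptions(precision=4,suppress=True)
s=readout.read_state(); print(R.from_rotvec(s['tcp_rot']).as_matrix())
c=read_camera('top');P=np.load('top.npy')
b=[world(c,p,z=.103)[:2] for p in [(329,188),(382,155),(419,207),(365,242)]]
for p in b: print(p)
print('centers',(b[0]+b[2])/2,(b[1]+b[3])/2,'hubtop',world(c,(374,195),z=.123))
d=b[0]-b[2]; print('ang',np.degrees(np.arctan2(d[1],d[0]))); d=b[1]-b[3]; print(np.degrees(np.arctan2(d[1],d[0])))
m=(P[...,0]>.36)&(P[...,0]<.46)&(P[...,1]>.25)&(P[...,1]<.36)&(P[...,2]>.004)
q=P[m]; print(cv2.minAreaRect(q[:,:2].astype(np.float32)*1000), q[q[:,2]>.052].mean(0),cv2.minAreaRect(q[q[:,2]>.052][:,:2].astype(np.float32)*1000))
# ridge fit: points z .018-.03
t=q[(q[:,2]>.017)&(q[:,2]<.03)]; A=np.polyfit(t[:,1],t[:,0],1);print('ridge x=a*y+b',A, np.polyval(A,.308))
m=(P[...,0]>.55)&(P[...,0]<.7)&(P[...,1]>-.025)&(P[...,1]<.085)&(P[...,2]>.031)&(P[...,2]<.045)
t=P[m];A=np.polyfit(t[:,1],t[:,0],1);print('rail',A,np.arctan(A[0]),np.polyval(A,.03))
# side camera for same
c=read_camera('side');P=cloud(c)
m=(P[...,0]>.55)&(P[...,0]<.7)&(P[...,1]>-.01)&(P[...,1]<.085)&(P[...,2]>.031)&(P[...,2]<.045)
t=P[m];A=np.polyfit(t[:,1],t[:,0],1);print('rail side',A,np.polyval(A,.03),len(t))
for n,p in [('ballL',(370,248)),('ballF',(323,277)),('ballR',(367,315)),('fin',(254,168))]: print(n,world(c,p,z=.103 if n!='fin' else .061),world(c,p))
cv2.imwrite('pics/s2.png',cv2.resize(c['img'][190:370,290:450],None,fx=3.3,fy=3.3,interpolation=2))
E
```

```text
[[ 0.2848  0.     -0.9586]
 [ 0.9586  0.0001  0.2848]
 [ 0.0001 -1.     -0.    ]]
[ 0.6264 -0.0511]
[ 0.6882 -0.1504]
[ 0.5892 -0.2162]
[ 0.5251 -0.1163]
centers [ 0.6078 -0.1337] [ 0.6066 -0.1334] hubtop [ 0.6081 -0.1321  0.123 ]
ang 77.28477468843936
-11.808329064587825
((400.5385437011719, 305.488525390625), (92.46460723876953, 75.28336334228516), 89.86258697509766) [0.4065 0.3138 0.0607] ((406.2337341308594, 315.557861328125), (30.49313735961914, 11.83833122253418), 88.15306854248047)
ridge x=a*y+b [0.0906 0.3798] 0.40769533598079033
rail [0.1904 0.616 ] 0.18817779920444247 0.6216945307915694
rail side [0.1905 0.6174] 0.6230935745938686 172
ballL [ 0.6293 -0.0536  0.103 ] [ 0.6275 -0.0606  0.11  ]
ballF [ 0.5277 -0.1181  0.103 ] [ 0.5272 -0.1221  0.1074]
ballR [ 0.5921 -0.2167  0.103 ] [ 0.5904 -0.2232  0.1114]
fin [0.4085 0.3077 0.061 ] [0.4085 0.3071 0.0614]
```

View pics/s2.png

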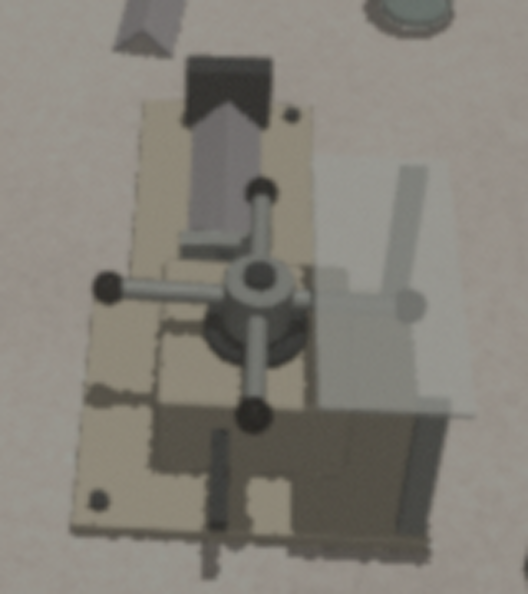

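```bash
cat >> h.py <<'E'
from scipy.spatial.transform import Rotation as R
np.set_printoptions(precision=4,suppress=True)
def down(deg):
    a=np.radians(deg); x=np.array([np.cos(a),np.sin(a),0]); y=np.array([0,0,-1.]); return np.stack([x,y,np.cross(x,y)],1)
def plan(wps,g,step=.05,pose=None):
    """wps: list of (xyz, yaw deg of tool x)"""
    if pose is None:
        s=readout.read_state(); pose=(s['tool_pos'],R.from_rotvec(s['tcp_rot']).as_matrix())
    p,M=pose; rows=[]
    for q,a in wps:
        q=np.array(q,float);T=down(a); rv=R.from_matrix(M.T@T).as_rotvec()
        n=max(1,int(np.ceil(max(np.linalg.norm(q-p)/step,np.linalg.norm(rv)/.175))))
        for i in range(n):
            Mi=M@R.from_rotvec(rv*i/n).as_matrix()
            rows.append(np.r_[Mi.T@(q-p)/n, rv/n, g])
        p,M=q,T
    for r in rows: print([round(float(x),4)+0. for x in r],end=',\n')
E
python3 - <<'E'
from h import *
plan([((.405,.309,.19),-3)],1)
E
```

```text
[-0.0293, 0.0061, -0.0334, 0.0, 0.1483, 0.0, 1.0],
[-0.024, 0.0061, -0.0373, 0.0, 0.1483, 0.0, 1.0],
[-0.0182, 0.0061, -0.0405, 0.0, 0.1483, 0.0, 1.0],
[-0.0121, 0.0061, -0.0427, 0.0, 0.1483, 0.0, 1.0],
[-0.0056, 0.0061, -0.044, 0.0, 0.1483, 0.0, 1.0],
[0.0009, 0.0061, -0.0444, 0.0, 0.1483, 0.0, 1.0],
[0.0075, 0.0061, -0.0437, 0.0, 0.1483, 0.0, 1.0],
[0.0139, 0.0061, -0.0422, 0.0, 0.1483, 0.0, 1.0],
[0.0199, 0.0061, -0.0397, 0.0, 0.1483, 0.0, 1.0],
```

jog_arm([
  [-0.029,0.006,-0.033,0,0.148,0,1],
  [-0.024,0.006,-0.037,0,0.148,0,1],
  [-0.018,0.006,-0.04,0,0.148,0,1],
  [-0.012,0.006,-0.043,0,0.148,0,1],
  [-0.006,0.006,-0.044,0,0.148,0,1],
  [0.001,0.006,-0.044,0,0.148,0,1],
  [0.0075,0.006,-0.044,0,0.148,0,1],
  [0.014,0.006,-0.042,0,0.148,0,1],
  [0.02,0.006,-0.04,0,0.148,0,1],
  [0,0,0,0,0,0,1],
], force=40)

```text
time: 2.5
tool_pos: [0.4048, 0.2977, 0.1907]
tcp_rot: [-1.565, 0.069, -0.075]
wrist_force: [-0.6, 0.1, -0.2]
width: 1.003
```

```bash
cat >> h.py <<'E'
def fish(c,px,z):
    d=np.array([px[0]-c['cx'],px[1]-c['cy']])/c['fx']; r=np.linalg.norm(d)
    ray=np.r_[np.sin(r)*d/max(r,1e-9),np.cos(r)]; T=c['world_from_camera']; w=T[:3,:3]@ray
    return T[:3,3]+w*(z-T[2,3])/w[2]
def fcloud(c):
    v,u=np.mgrid[0:480,0:640]; dx=(u-c['cx'])/c['fx'];dy=(v-c['cy'])/c['fy'];r=np.hypot(dx,dy)+1e-9
    d=c['range_z']; t=np.tan(r)*d
    P=np.stack([t*dx/r,t*dy/r,d],-1); P[(r>1.4)|(d==0)]=np.nan
    return P@c['world_from_camera'][:3,:3].T+c['world_from_camera'][:3,3]
E
python3 - <<'E'
from h import *
s=readout.read_state();print(s['time'],s['tool_pos'],R.from_rotvec(s['tcp_rot']).as_matrix()[:,0])
c=read_camera('wrist');cv2.imwrite('pics/w0.png',c['img']);print(c['fx'],c['world_from_camera'])
for t,z in [('rider_fin',.0435),('rider_ridge',.0255)]:
    for k in spotter.spot_point(c,t)[:2]: print(t,k['p'],k['location'],fish(c,k['location'],z))
P=fcloud(c)
m=(abs(P[...,0]-.407)<.06)&(abs(P[...,1]-.309)<.06)&(P[...,2]>.052)&(P[...,2]<.07)
q=P[m];print(len(q),q.mean(0),cv2.minAreaRect(q[:,:2].astype(np.float32)*1000))
m=(abs(P[...,0]-.407)<.06)&(abs(P[...,1]-.309)<.06)&(P[...,2]>.004)&(P[...,2]<.03)
q=P[m];print(len(q),q.mean(0),cv2.minAreaRect(q[:,:2].astype(np.float32)*1000))
E
```

```text
2.5 [0.4048 0.2977 0.1907] [ 0.9958 -0.0917  0.0038]
371.64829954431775 [[ 0.9957 -0.0893 -0.023   0.4127]
 [-0.0922 -0.952  -0.2919  0.3731]
 [ 0.0042  0.2928 -0.9562  0.3192]
 [ 0.      0.      0.      1.    ]]
rider_fin 0.95 [315.5, 203.4] [0.4081 0.3142 0.0435]
rider_ridge 0.89 [316.2, 199.8] [0.4086 0.3133 0.0255]
693 [0.4075 0.3159 0.0606] ((407.2635803222656, 314.9351806640625), (29.73299789428711, 12.124643325805664), 87.04051208496094)
3196 [0.4079 0.3176 0.0132] ((407.5761413574219, 314.7083740234375), (70.7966537475586, 43.48150634765625), 87.07769775390625)
```

View pics/w0.png

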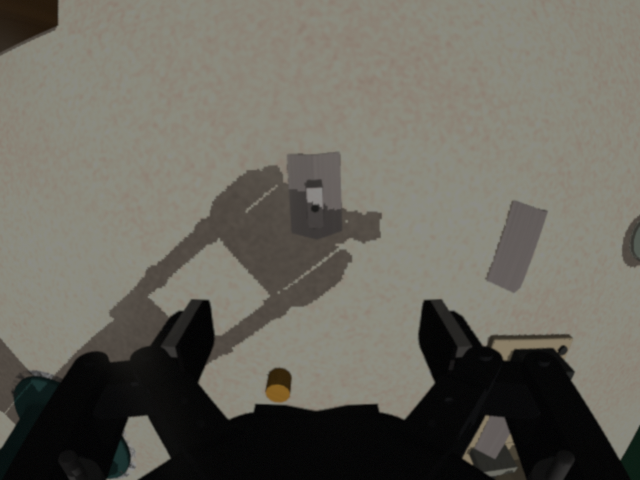

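```bash
python3 - <<'E'
from h import *
plan([((.4073,.3149,.12),-3),((.4073,.3149,.046),-3)],1,step=.04)
E
```

```text
[0.0009, 0.0358, 0.007, -0.0034, -0.0172, 0.0022, 1.0],
[0.0011, 0.0358, 0.0071, -0.0034, -0.0172, 0.0022, 1.0],
[0.0, 0.037, 0.0, 0.0, 0.0, 0.0, 1.0],
[0.0, 0.037, 0.0, 0.0, 0.0, 0.0, 1.0],
```

jog_arm([
  [0.001,0.036,0.009,-0.004,-0.017,0.002,1],
  [0.001,0.036,0.008,-0.003,-0.017,0.002,1],
  [0,0.025,0,0,0,0,1],
  [0,0.02,0,0,0,0,1],
  [0,0,0,0,0,0,1],
])

```text
time: 3.28
tool_pos: [0.4067, 0.3266, 0.0745]
tcp_rot: [-1.566, 0.026, -0.034]
wrist_force: [0.6, 0.5, 0.1]
width: 0.999
```

```bash
python3 - <<'E'
from h import *
plan([((.4073,.3149,.046),-3)],1,step=.04)
E
```

```text
[0.0009, 0.0284, -0.0118, -0.0051, 0.0142, 0.0046, 1.0],
```

jog_arm([
  [0.001,0.014,-0.0115,-0.005,0.014,0.0045,1],
  [0,0.014,0,0,0,0,1],
  [0,0,0,0,0,0,1],
])

```text
time: 3.65
tool_pos: [0.4082, 0.3164, 0.0468]
tcp_rot: [-1.569, 0.038, -0.042]
wrist_force: [-1.3, 0.2, 0.5]
width: 0.998
```

```bash
python3 - <<'E'
from h import *
plan([((.4073,.3149,.046),-3)],1,step=.04)
E
```

```text
[-0.0008, 0.0007, -0.0015, -0.002, 0.0018, 0.0026, 1.0],
```

jog_arm([
  [-0.001,0.001,-0.0015,-0.002,0.002,0.0025,0.5],
  [0,0,0,0,0,0,0],
  [0,0,0,0,0,0,0],
  [0,0,0,0,0,0,0],
  [0,0,0,0,0,0,0],
  [0,0,0,0,0,0,0],
], force=50)

```text
time: 4.4
tool_pos: [0.408, 0.3153, 0.047]
tcp_rot: [-1.569, 0.04, -0.043]
wrist_force: [0.2, -0.1, -1.6]
width: 0.132
```

```bash
python3 - <<'E'
from h import *
s=readout.read_state();print(s['width'],s['tool_pos'],s['tcp_rot'])
plan([((.4073,.3149,.16),-3),((.6222,.033,.16),-10.8)],0,step=.05)
E
```

```text
0.13199277362669815 [0.408  0.3153 0.047 ] [-1.5689  0.0405 -0.0433]
[-0.0002, -0.0377, -0.0001, -0.0005, -0.0003, 0.0006, 0.0],
[-0.0002, -0.0377, -0.0001, -0.0005, -0.0003, 0.0006, 0.0],
[-0.0002, -0.0377, -0.0001, -0.0005, -0.0003, 0.0006, 0.0],
[0.0287, 0.0, -0.0338, 0.0, 0.017, 0.0, 0.0],
[0.0292, 0.0, -0.0333, 0.0, 0.017, 0.0, 0.0],
[0.0298, 0.0, -0.0328, 0.0, 0.017, 0.0, 0.0],
[0.0304, 0.0, -0.0323, 0.0, 0.017, 0.0, 0.0],
[0.0309, 0.0, -0.0318, 0.0, 0.017, 0.0, 0.0],
[0.0314, 0.0, -0.0312, 0.0, 0.017, 0.0, 0.0],
[0.032, 0.0, -0.0307, 0.0, 0.017, 0.0, 0.0],
[0.0325, 0.0, -0.0301, 0.0, 0.017, 0.0, 0.0],
```

jog_arm([
  [0,-0.038,0,0,0,0,0],
  [0,-0.038,0,0,0,0,0],
  [0,-0.038,0,0,0,0,0],
  [0.029,0,-0.034,0,0.017,0,0],
  [0.029,0,-0.033,0,0.017,0,0],
  [0.03,0,-0.033,0,0.017,0,0],
  [0.03,0,-0.032,0,0.017,0,0],
  [0.031,0,-0.032,0,0.017,0,0],
  [0.02,0,-0.02,0,0.017,0,0],
  [0,0,0,0,0.01,0,0],
])

```text
time: 5.65
tool_pos: [0.5623, 0.1101, 0.1633]
tcp_rot: [-1.567, 0.13, -0.131]
wrist_force: [1.0, 0.5, -1.6]
width: 0.128
```

```bash
python3 - <<'E'
from h import *
s=readout.read_state();print(s['width'],s['tool_pos'],s['tcp_rot'])
c=read_camera('wrist');cv2.imwrite('pics/w1.png',c['img'])
for t,z in [('rail_ridge',.038),('stop_face',.038),('pusher_face',.036),('hub',.103),('rider_fin',s['tool_pos'][2]-.0035)]:
    for k in spotter.spot_point(c,t)[:1]: print(t,k['p'],k['location'],fish(c,k['location'],z))
P=fcloud(c); np.save('w1.npy',P)
m=(P[...,0]>.55)&(P[...,0]<.7)&(P[...,1]>-.03)&(P[...,1]<.085)&(P[...,2]>.030)&(P[...,2]<.045)
t=P[m];print(len(t)); A=np.polyfit(t[:,1],t[:,0],1);print('rail',A,np.degrees(np.arctan(A[0])),np.polyval(A,.033),t.min(0),t.max(0))
for k in range(3):
    t=t[abs(t[:,0]-np.polyval(A,t[:,1]))<.012]; A=np.polyfit(t[:,1],t[:,0],1)
print('rail',len(t),A,np.degrees(np.arctan(A[0])),np.polyval(A,.033),np.percentile(t[:,2],[5,50,98]))
E
```

```text
0.12846038410053795 [0.5623 0.1101 0.1633] [-1.5667  0.1298 -0.1311]
rail_ridge 0.88 [406.9, 310.0] [0.6241 0.0347 0.038 ]
stop_face 0.57 [417.5, 221.8] [0.6377 0.1054 0.038 ]
rider_fin 0.96 [316.9, 318.0] [0.5642 0.1102 0.1598]
1669
rail [0.1976 0.6162] 11.17588035077156 0.6227212591038204 [ 0.6103 -0.0014  0.03  ] [0.6406 0.085  0.0385]
rail 1669 [0.1976 0.6162] 11.17588035077156 0.6227212591038204 [0.0304 0.0337 0.0375]
```

View pics/w1.png

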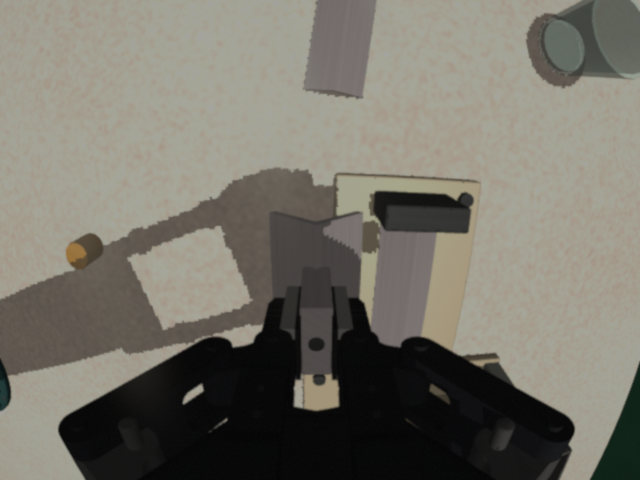

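```bash
python3 - <<'E'
from h import *
plan([((.6227,.033,.155),-11),((.6227,.033,.085),-11)],0,step=.04)
E
```

```text
[0.0247, 0.0028, -0.0229, -0.0002, 0.0102, 0.0001, 0.0],
[0.0249, 0.0028, -0.0227, -0.0002, 0.0102, 0.0001, 0.0],
[0.0251, 0.0028, -0.0224, -0.0002, 0.0102, 0.0001, 0.0],
[0.0, 0.035, 0.0, 0.0, 0.0, 0.0, 0.0],
[0.0, 0.035, 0.0, 0.0, 0.0, 0.0, 0.0],
```

jog_arm([
  [0.025,0.003,-0.023,0,0.01,0,0],
  [0.025,0.003,-0.023,0,0.01,0,0],
  [0.025,0.003,-0.022,0,0.01,0,0],
  [0,0.025,0,0,0,0,0],
  [0,0.025,0,0,0,0,0],
  [0,0,0,0,0,0,0],
])

```text
time: 6.7
tool_pos: [0.6238, 0.037, 0.1045]
tcp_rot: [-1.564, 0.141, -0.145]
wrist_force: [-0.1, -0.2, -1.3]
width: 0.135
```

```bash
python3 - <<'E'
from h import *
s=readout.read_state();print(s['tool_pos'],s['wrist_force'])
plan([((.6227,.033,.085),-11)],0,step=.04)
E
```

```text
[0.6238 0.037  0.1045] [-0.1197 -0.2288 -1.3266]
[-0.0004, 0.0195, -0.0042, -0.002, 0.0094, 0.0024, 0.0],
```

jog_arm([
  [-0.0004,0.0195,-0.002,-0.002,0.009,0.0025,0],
  [0,0.01,0,0,0,0,0],
  [0,0,0,0,0,0,0],
])

```text
time: 7.08
tool_pos: [0.6239, 0.0364, 0.0752]
tcp_rot: [-1.565, 0.148, -0.151]
wrist_force: [0.8, 0.3, -1.1]
width: 0.133
```

```bash
python3 - <<'E'
from h import *
s=readout.read_state();p=s['tool_pos'];print(p,s['wrist_force'],'railx',.1976*p[1]+.6162)
plan([((.1976*p[1]+.6162,p[1],.066),-11)],0,step=.04)
E
```

```text
[0.6239 0.0364 0.0752] [ 0.843   0.3398 -1.0547] railx 0.6234011576123956
[-0.0005, 0.0092, -0.0001, -0.0005, 0.0017, 0.0023, 0.0],
```

jog_arm([
  [-0.0005,0.006,0,0,0.002,0.002,0],
  [0,0.003,0,0,0,0,0],
  [0,0.001,0,0,0,0,0],
  [0,0,0,0,0,0,0],
])

```text
time: 7.58
tool_pos: [0.6245, 0.0366, 0.0665]
tcp_rot: [-1.565, 0.149, -0.153]
wrist_force: [0.1, -0.4, -1.0]
width: 0.126
```

```bash
python3 - <<'E'
from h import *
s=readout.read_state();p=s['tool_pos'];print(p,s['tcp_rot'],s['wrist_force'],s['torque'],'railx',.1976*p[1]+.6162)
E
```

```text
[0.6245 0.0366 0.0665] [-1.5647  0.149  -0.153 ] [ 0.1108 -0.3687 -1.0478] [-0.0172  0.0098 -0.0309] railx 0.6234400994090588
```

jog_arm([
  [-0.001,0.0015,0,0,0,0,0],
  [0,0.001,0,0,0,0,0],
  [0,0,0,0,0,0,0],
])

```text
time: 7.95
tool_pos: [0.6241, 0.0368, 0.0662]
tcp_rot: [-1.565, 0.148, -0.154]
wrist_force: [0.0, -0.0, -1.6]
width: 0.13
```

jog_arm([
  [0,0.003,0,0,0,0,0],
  [0,0.001,0,0,0,0,0],
])

```text
time: 8.2
tool_pos: [0.6242, 0.0368, 0.0662]
tcp_rot: [-1.565, 0.148, -0.154]
wrist_force: [-2.0, 0.2, -0.2]
width: 0.13
```

jog_arm([
  [0,0,0,0,0,0,0.25],
  [0,0,0,0,0,0,0.4],
  [0,0,0,0,0,0,0.5],
  [0,0,0,0,0,0,0.5],
  [0,-0.04,0,0,0,0,0.5],
  [0,-0.05,0,0,0,0,0.5],
  [0,-0.03,0.03,0,0,0,0.5],
  [0,0,0.03,0,0,0,0.3],
  [0,0,0,0,0,0,0.1],
])

```text
time: 9.32
tool_pos: [0.636, 0.0964, 0.188]
tcp_rot: [-1.564, 0.149, -0.155]
wrist_force: [-0.6, -1.6, 0.5]
width: 0.111
```

```bash
python3 - <<'E'
from h import *
s=readout.read_state();print(s['tool_pos'],s['wrist_force'])
c=read_camera('wrist');img=c['img']
P=fcloud(c);q=P.reshape(-1,3);q=q[np.isfinite(q[:,0])]
e=np.array([.194,.981]);n=np.array([.981,-.194]);o=np.array([.6231,.0365])
Y=(q[:,:2]-o)@e;X=(q[:,:2]-o)@n
m=(abs(X)<.02)&(abs(Y)<.03)&(q[:,2]>.068)&(q[:,2]<.09);t=q[m];print('fin top',len(t),t.mean(0),cv2.minAreaRect(t[:,:2].astype(np.float32)*1000),np.percentile(t[:,2],[5,50,95]))
m=(abs(X)<.03)&(abs(Y)<.045)&(q[:,2]>.030)&(q[:,2]<.05);t=q[m];A=np.polyfit(t[:,1],t[:,0],1);print('body',len(t),cv2.minAreaRect(t[:,:2].astype(np.float32)*1000),A,np.percentile(t[:,2],[5,50,95,99]))
for k in spotter.spot_point(c,'rider_fin')[:1]: print(k['p'],fish(c,k['location'],.0617))
for k in spotter.spot_point(c,'stop_face')[:1]: print(k['p'],fish(c,k['location'],.038))
T=read_camera('top')
cv2.imwrite('pics/n1.png',np.hstack([img[:,60:560][:, :],cv2.resize(T['img'][120:280,220:440],(500,480))[:, :300]]))
E
```

```text
[0.636  0.0964 0.188 ] [-0.6217 -1.5555  0.5448]
fin top 678 [0.6253 0.0388 0.0781] ((624.9332885742188, 36.6756591796875), (31.471717834472656, 11.791435241699219), 80.03380584716797) [0.0712 0.0788 0.08  ]
body 1510 ((625.7623901367188, 36.1440315246582), (90.05155181884766, 28.614593505859375), 82.43077850341797) [0.0895 0.6241] [0.0306 0.0351 0.0425 0.0479]
0.89 [0.6243 0.0367 0.0617]
0.56 [0.6389 0.1051 0.038 ]
```

View pics/n1.png

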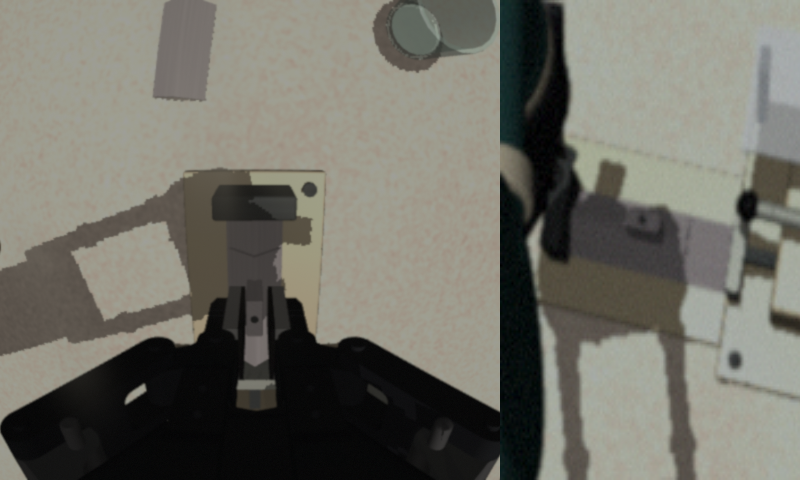

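```bash
cat >> h.py <<'E'
HUB=np.array([.6075,-.1335])
def fin(th,lag=.017,z=.105,r=.055):
    a=np.radians(th);u=np.array([np.cos(a),np.sin(a)]);t=np.array([-u[1],u[0]])
    return (np.r_[HUB+r*u+lag*t,z],th-180)
E
python3 - <<'E'
from h import *
print(fin(168.5,.026,.16)); plan([fin(168.5,.026,.165),fin(168.5,.026,.105)],0)
E
```

```text
(array([ 0.5484, -0.148 ,  0.16  ]), -11.5)
[-0.0063, 0.0036, -0.0424, -0.0001, 0.0007, 0.0002, 0.0],
[-0.0063, 0.0036, -0.0424, -0.0001, 0.0007, 0.0002, 0.0],
[-0.0062, 0.0036, -0.0424, -0.0001, 0.0007, 0.0002, 0.0],
[-0.0062, 0.0036, -0.0424, -0.0001, 0.0007, 0.0002, 0.0],
[-0.0062, 0.0036, -0.0424, -0.0001, 0.0007, 0.0002, 0.0],
[-0.0061, 0.0036, -0.0424, -0.0001, 0.0007, 0.0002, 0.0],
[0.0, 0.03, 0.0, 0.0, 0.0, 0.0, 0.0],
[0.0, 0.03, 0.0, 0.0, 0.0, 0.0, 0.0],
```

jog_arm([
  [-0.006,0.003,-0.0425,0,0,0,0],
  [-0.006,0.003,-0.0425,0,0,0,0],
  [-0.006,0.003,-0.0425,0,0,0,0],
  [-0.006,0.003,-0.0425,0,0,0,0],
  [-0.006,0.003,-0.0425,0,0,0,0],
  [-0.006,0.003,-0.042,0,0,0,0],
  [0,0,0,0,0,0,0],
])

```text
time: 10.4
tool_pos: [0.542, -0.1608, 0.1631]
tcp_rot: [-1.566, 0.164, -0.153]
wrist_force: [-0.3, 0.2, -1.1]
width: 0.001
```

```bash
python3 - <<'E'
from h import *
s=readout.read_state();print(s['tool_pos'],s['width'])
c=read_camera('wrist')
for k in spotter.spot_point(c,'hub')[:1]: print('hub',k['p'],k['location'],fish(c,k['location'],.103))
P=fcloud(c);q=P.reshape(-1,3);q=q[np.isfinite(q[:,0])]
d=q[:,:2]-HUB; r=np.hypot(*d.T); m=(r>.03)&(r<.072)&(q[:,2]>.09)&(q[:,2]<.115)&(q[:,0]<.62)
a=np.degrees(np.arctan2(d[:,1],d[:,0]))[m]; h,e=np.histogram(a%360,bins=72,range=(0,360));print([(int(x),int(n)) for x,n in zip(e,h) if n>5])
cv2.imwrite('pics/c1.png',c['img'])
plan([fin(168.5,.026,.105)],0,step=.03)
E
```

```text
[ 0.542  -0.1608  0.1631] 0.0012387732448601214
hub 0.78 [429.9, 196.8] [ 0.6101 -0.1345  0.103 ]
[(65, 23), (70, 132), (75, 493), (80, 430), (155, 19), (160, 500), (165, 750), (170, 524), (175, 102), (250, 291), (255, 586), (260, 413), (265, 102), (270, 9)]
[0.0017, 0.0292, 0.0057, 0.0004, 0.0006, -0.0029, 0.0],
[0.0016, 0.0292, 0.0057, 0.0004, 0.0006, -0.0029, 0.0],
```

View pics/c1.png

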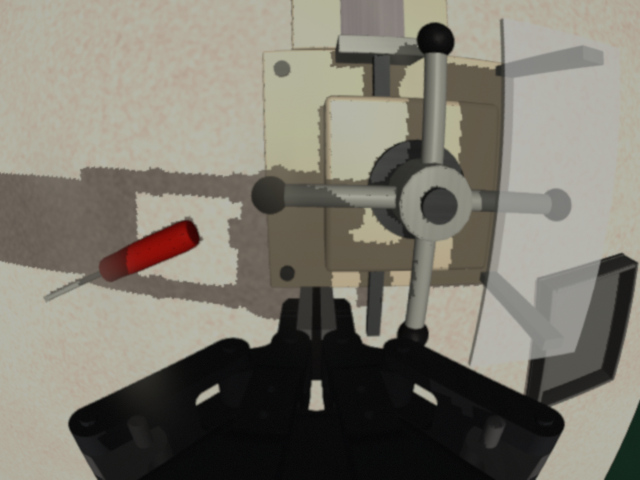

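jog_arm([
  [0.002,0.03,0.004,0,0,0,0],
  [0.002,0.027,0.004,0,0,0,0],
  [0,0,0,0,0,0,0],
])

```text
time: 10.88
tool_pos: [0.5499, -0.1493, 0.106]
tcp_rot: [-1.565, 0.159, -0.152]
wrist_force: [0.2, 0.5, 0.8]
width: 0.001
```

```bash
sed -i 's/^HUB=.*/HUB=np.array([.6085,-.134])/' h.py; python3 - <<'E'
from h import *
print(readout.read_state()['tool_pos'])
plan([fin(168,.017)]+[fin(168-9.5*k,.016) for k in range(1,10)],0)
E
```

```text
[ 0.5499 -0.1493  0.106 ]
[-0.0007, 0.001, 0.0101, -0.0001, 0.0116, -0.0041, 0.0],
[-0.0019, 0.0, 0.0103, 0.0, 0.1658, 0.0, 0.0],
[-0.0019, 0.0, 0.0093, 0.0, 0.1658, 0.0, 0.0],
[-0.0019, 0.0, 0.0093, 0.0, 0.1658, 0.0, 0.0],
[-0.0019, 0.0, 0.0093, 0.0, 0.1658, 0.0, 0.0],
[-0.0019, 0.0, 0.0093, 0.0, 0.1658, 0.0, 0.0],
[-0.0019, 0.0, 0.0093, 0.0, 0.1658, 0.0, 0.0],
[-0.0019, 0.0, 0.0093, 0.0, 0.1658, 0.0, 0.0],
[-0.0019, 0.0, 0.0093, 0.0, 0.1658, 0.0, 0.0],
[-0.0019, 0.0, 0.0093, 0.0, 0.1658, 0.0, 0.0],
```

Try four rows first to learn the tracking behaviour.

jog_arm([
  [-0.0005,0.001,0.01,0,0.01,-0.004,0],
  [-0.002,0,0.01,0,0.165,0,0],
  [-0.002,0,0.0095,0,0.165,0,0],
  [-0.002,0,0.0095,0,0.165,0,0],
  [-0.002,0,0.0095,0,0.165,0,0],
])

```text
time: 11.5
tool_pos: [0.5605, -0.1025, 0.108]
tcp_rot: [-1.467, 0.69, -0.695]
wrist_force: [-3.2, -4.7, -1.9]
width: 0.001
```

```bash
cat >> h.py <<'E'
def where():
    s=readout.read_state();p=s['tool_pos'];x=R.from_rotvec(s['tcp_rot']).as_matrix()
    yaw=np.degrees(np.arctan2(x[1,0],x[0,0]));d=p[:2]-HUB
    # spoke angle implied if finger face (.017 ahead) touches the spoke
    r=np.hypot(*d);a=np.degrees(np.arctan2(d[1],d[0]))%360
    print('t',s['time'],'p',p,'yaw',round(yaw,1),'r',round(r,4),'ang',round(a,1),'spoke~',round(a-np.degrees(np.arcsin(.017/r)),1),'F',s['wrist_force'],'tilt',x[2])
E
python3 - <<'E'
from h import *
where()
E
```

```text
t 11.5 p [ 0.5605 -0.1025  0.108 ] yaw -50.8 r 0.0574 ang 146.7 spoke~ 129.5 F [-3.194  -4.7477 -1.9297] tilt [ 0.0065 -1.     -0.0068]
```

```bash
python3 - <<'E'
from h import *
plan([fin(129-9.5*k,.015) for k in range(1,5)],0)
E
```

```text
[-0.002, 0.0029, 0.0118, 0.0063, 0.1695, 0.007, 0.0],
[-0.0017, 0.0, 0.0093, 0.0, 0.1658, 0.0, 0.0],
[-0.0017, 0.0, 0.0093, 0.0, 0.1658, 0.0, 0.0],
[-0.0017, 0.0, 0.0093, 0.0, 0.1658, 0.0, 0.0],
```

jog_arm([
  [-0.002,0.003,0.0115,0.006,0.17,0.007,0],
  [-0.0017,0,0.0095,0,0.166,0,0],
  [-0.0017,0,0.0095,0,0.166,0,0],
  [-0.0017,0,0.0095,0,0.166,0,0],
  [0,0,0,0,0,0,0],
])

```text
time: 12.12
tool_pos: [0.5899, -0.0776, 0.1081]
tcp_rot: [-1.218, 1.214, -1.21]
wrist_force: [-0.5, 0.3, -0.6]
width: 0.001
```

```bash
python3 - <<'E'
from h import *
where()
E
```

```text
t 12.125 p [ 0.5899 -0.0776  0.1081] yaw -90.1 r 0.0594 ang 108.2 spoke~ 91.6 F [-0.4721  0.2628 -0.5684] tilt [ 0.0049 -1.     -0.0077]
```

```bash
python3 - <<'E'
from h import *
s=readout.read_state();p=s['tool_pos'];
plan([(p+[0,0,.045],-90),fin(181,.03,.15),fin(181,.03,.105)],0)
E
```

```text
[0.0002, -0.045, -0.0003, 0.0077, -0.0017, 0.0049, 0.0],
[0.0087, 0.0003, -0.0036, 0.0, -0.1588, 0.0, 0.0],
[0.0081, 0.0003, -0.0049, 0.0, -0.1588, 0.0, 0.0],
[0.0072, 0.0003, -0.0061, 0.0, -0.1588, 0.0, 0.0],
[0.0061, 0.0003, -0.0072, 0.0, -0.1588, 0.0, 0.0],
[0.0049, 0.0003, -0.0081, 0.0, -0.1588, 0.0, 0.0],
[0.0036, 0.0003, -0.0087, 0.0, -0.1588, 0.0, 0.0],
[0.0021, 0.0003, -0.0092, 0.0, -0.1588, 0.0, 0.0],
[0.0007, 0.0003, -0.0094, 0.0, -0.1588, 0.0, 0.0],
[-0.0008, 0.0003, -0.0094, 0.0, -0.1588, 0.0, 0.0],
[-0.0023, 0.0003, -0.0092, 0.0, -0.1588, 0.0, 0.0],
[0.0, 0.045, 0.0, 0.0, 0.0, 0.0, 0.0],
```

jog_arm([
  [0,0,-0.004,0.007,0,0.005,0],
  [0,-0.047,0,0,0,0,0],
  [0.0087,0,-0.003,0,-0.176,0,0],
  [0.008,0,-0.005,0,-0.176,0,0],
  [0.0075,0,-0.0065,0,-0.176,0,0],
  [0.006,0,-0.008,0,-0.176,0,0],
  [0.0045,0,-0.009,0,-0.176,0,0],
  [0.003,0,-0.01,0,-0.176,0,0],
  [0.0015,0,-0.01,0,-0.176,0,0],
  [0,0,-0.01,0,-0.176,0,0],
])

```text
time: 13.38
tool_pos: [0.5606, -0.1519, 0.1658]
tcp_rot: [-1.568, 0.057, -0.089]
wrist_force: [0.2, -0.1, 0.3]
width: 0.0
```

```bash
python3 - <<'E'
from h import *
where()
c=read_camera('wrist')
P=fcloud(c);q=P.reshape(-1,3);q=q[np.isfinite(q[:,0])]
d=q[:,:2]-HUB; r=np.hypot(*d.T); m=(r>.03)&(r<.072)&(q[:,2]>.09)&(q[:,2]<.115)&(q[:,0]<.62)
a=np.degrees(np.arctan2(d[:,1],d[:,0]))[m]; h,e=np.histogram(a%360,bins=72,range=(0,360));print([(int(x),int(n)) for x,n in zip(e,h) if n>5])
plan([fin(181,.03,.15),fin(181,.03,.105)],0)
E
```

```text
t 13.375 p [ 0.5606 -0.1519  0.1658] yaw -5.4 r 0.0511 ang 200.5 spoke~ 181.1 F [ 0.2402 -0.0558  0.2684] tilt [ 0.0204 -0.9998  0.0028]
[(75, 10), (80, 157), (85, 611), (90, 787), (95, 304), (170, 111), (175, 749), (180, 620), (185, 244), (190, 19), (260, 89), (265, 450), (270, 411), (275, 208), (280, 11)]
[-0.0056, 0.0158, -0.0125, -0.0007, -0.1058, 0.0205, 0.0],
[0.0, 0.045, 0.0, 0.0, 0.0, 0.0, 0.0],
```

jog_arm([
  [-0.0055,0,-0.013,0,-0.106,0.02,0],
  [0,0.03,0,0,0,0,0],
  [0,0.03,0,0,0,0,0],
  [0,0,0,0,0,0,0],
])

```text
time: 13.92
tool_pos: [0.5552, -0.1658, 0.1086]
tcp_rot: [-1.571, -0.019, 0.006]
wrist_force: [-0.7, -0.5, -0.1]
width: 0.002
```

```bash
python3 - <<'E'
from h import *
where()
plan([fin(180,.016)]+[fin(180-9.5*k,.015) for k in range(1,9)],0)
E
```

```text
t 13.925 p [ 0.5552 -0.1658  0.1086] yaw 0.9 r 0.062 ang 210.8 spoke~ 194.9 F [-0.6742 -0.4984 -0.0798] tilt [ 0.0086 -1.     -0.0004]
[-0.0015, 0.0036, 0.0158, 0.0004, 0.0161, 0.0086, 0.0],
[-0.0017, 0.0, 0.0103, 0.0, 0.1658, 0.0, 0.0],
[-0.0017, 0.0, 0.0093, 0.0, 0.1658, 0.0, 0.0],
[-0.0017, 0.0, 0.0093, 0.0, 0.1658, 0.0, 0.0],
[-0.0017, 0.0, 0.0093, 0.0, 0.1658, 0.0, 0.0],
[-0.0017, 0.0, 0.0093, 0.0, 0.1658, 0.0, 0.0],
[-0.0017, 0.0, 0.0093, 0.0, 0.1658, 0.0, 0.0],
[-0.0017, 0.0, 0.0093, 0.0, 0.1658, 0.0, 0.0],
[-0.0017, 0.0, 0.0093, 0.0, 0.1658, 0.0, 0.0],
```

jog_arm([
  [-0.0015,0.0035,0.015,0,0.016,0.0085,0],
  [-0.0015,0.0005,0.0105,0,0.166,0,0],
  [-0.0015,0.0005,0.0095,0,0.166,0,0],
  [-0.0015,0.0005,0.0095,0,0.166,0,0],
  [-0.0015,0.0005,0.0095,0,0.166,0,0],
  [-0.0015,0.0005,0.0095,0,0.166,0,0],
  [-0.0015,0.0005,0.0095,0,0.166,0,0],
])

```text
time: 14.8
tool_pos: [0.564, -0.1005, 0.1081]
tcp_rot: [-1.431, 0.804, -0.806]
wrist_force: [-5.2, -2.3, -1.4]
width: 0.002
```

```bash
python3 - <<'E'
from h import *
where()
E
```

```text
t 14.8 p [ 0.564  -0.1005  0.1081] yaw -59.1 r 0.0557 ang 143.0 spoke~ 125.2 F [-5.2271 -2.2678 -1.4117] tilt [ 0.0072 -0.9999 -0.011 ]
```

```bash
python3 - <<'E'
from h import *
plan([fin(125-9*k,.015) for k in range(1,5)],0)
E
```

```text
[-0.0045, 0.0029, 0.0107, 0.0106, 0.0857, 0.0077, 0.0],
[-0.0017, 0.0, 0.0088, 0.0, 0.1571, 0.0, 0.0],
[-0.0017, 0.0, 0.0088, 0.0, 0.1571, 0.0, 0.0],
[-0.0017, 0.0, 0.0088, 0.0, 0.1571, 0.0, 0.0],
```

jog_arm([
  [-0.004,0.003,0.011,0.01,0.12,0.008,0],
  [-0.0015,0.0005,0.0095,0,0.157,0,0],
  [-0.0015,0.0005,0.0095,0,0.157,0,0],
  [-0.0015,0.0005,0.0095,0,0.157,0,0],
  [0,0,0,0,0,0,0],
])

```text
time: 15.42
tool_pos: [0.5933, -0.0797, 0.1081]
tcp_rot: [-1.183, 1.268, -1.259]
wrist_force: [0.1, -0.2, 0.2]
width: 0.0
```

```bash
python3 - <<'E'
from h import *
where()
E
```

```text
t 15.425 p [ 0.5933 -0.0797  0.1081] yaw -94.1 r 0.0564 ang 105.7 spoke~ 88.1 F [ 0.1413 -0.2291  0.2374] tilt [ 0.0025 -1.     -0.0094]
```

jog_arm([
  [0,0,-0.004,0.009,0,0.003,0],
  [0,-0.047,0,0,0,0,0],
  [0.0087,0,-0.003,0,-0.176,0,0],
  [0.009,0,-0.005,0,-0.176,0,0],
  [0.0085,0,-0.0065,0,-0.176,0,0],
  [0.007,0,-0.008,0,-0.176,0,0],
  [0.0045,0,-0.009,0,-0.176,0,0],
  [0.003,0,-0.01,0,-0.176,0,0],
  [0.0015,0,-0.01,0,-0.176,0,0],
  [0,0,-0.01,0,-0.176,0,0],
])

```text
time: 16.68
tool_pos: [0.5605, -0.1577, 0.1682]
tcp_rot: [-1.567, 0.111, -0.152]
wrist_force: [-0.6, -0.4, -0.8]
width: 0.001
```

```bash
python3 - <<'E'
from h import *
where()
c=read_camera('wrist')
P=fcloud(c);q=P.reshape(-1,3);q=q[np.isfinite(q[:,0])]
d=q[:,:2]-HUB; r=np.hypot(*d.T); m=(r>.03)&(r<.072)&(q[:,2]>.09)&(q[:,2]<.115)&(q[:,0]<.62)
a=np.degrees(np.arctan2(d[:,1],d[:,0]))[m]; h,e=np.histogram(a%360,bins=72,range=(0,360));print([(int(x),int(n)) for x,n in zip(e,h) if n>5])
c=read_camera('top')
for t in ['rider_fin','pusher_face']:
    for k in spotter.spot_point(c,t)[:1]: print(t,k['p'],k['location'],world(c,k['location'],z=.0617 if t=='rider_fin' else .036))
plan([fin(180,.03,.165),fin(180,.03,.105)],0)
E
```

```text
t 16.675 p [ 0.5605 -0.1577  0.1682] yaw -9.6 r 0.0535 ang 206.3 spoke~ 187.8 F [-0.5888 -0.3862 -0.8068] tilt [ 0.0261 -0.9997  0.0015]
[(75, 83), (80, 495), (85, 725), (90, 522), (95, 28), (165, 38), (170, 568), (175, 676), (180, 417), (185, 45), (255, 25), (260, 396), (265, 487), (270, 329), (275, 44)]
rider_fin 0.76 [278.0, 196.1] [0.6208 0.0489 0.0617]
pusher_face 0.84 [295.6, 199.4] [0.6192 0.0163 0.036 ]
[-0.003, 0.0013, -0.0039, 0.0001, -0.0892, 0.0126, 0.0],
[-0.0033, 0.0014, -0.0036, 0.0001, -0.0892, 0.0126, 0.0],
[0.0, 0.03, 0.0, 0.0, 0.0, 0.0, 0.0],
[0.0, 0.03, 0.0, 0.0, 0.0, 0.0, 0.0],
```

jog_arm([
  [-0.003,0.001,-0.004,0,-0.09,0.0125,0],
  [-0.003,0.001,-0.004,0,-0.09,0.0125,0],
  [0,0.03,0,0,0,0,0],
  [0,0.032,0,0,0,0,0],
  [0,0,0,0,0,0,0],
])

```text
time: 17.5
tool_pos: [0.5557, -0.1628, 0.1049]
tcp_rot: [-1.571, -0.002, -0.006]
wrist_force: [0.3, 0.1, -0.4]
width: 0.001
```

```bash
python3 - <<'E'
from h import *
where()
plan([fin(177,.016)]+[fin(177-9.5*k,.015) for k in range(1,7)],0)
E
```

```text
t 17.5 p [ 0.5557 -0.1628  0.1049] yaw -0.1 r 0.0602 ang 208.6 spoke~ 192.1 F [ 0.2647  0.1402 -0.3824] tilt [ 0.0054 -1.     -0.0006]
[-0.003, -0.0002, 0.0157, 0.0005, 0.0498, 0.0054, 0.0],
[-0.0017, 0.0, 0.0103, 0.0, 0.1658, 0.0, 0.0],
[-0.0017, 0.0, 0.0093, 0.0, 0.1658, 0.0, 0.0],
[-0.0017, 0.0, 0.0093, 0.0, 0.1658, 0.0, 0.0],
[-0.0017, 0.0, 0.0093, 0.0, 0.1658, 0.0, 0.0],
[-0.0017, 0.0, 0.0093, 0.0, 0.1658, 0.0, 0.0],
[-0.0017, 0.0, 0.0093, 0.0, 0.1658, 0.0, 0.0],
```

jog_arm([
  [-0.0025,0,0.015,0,0.05,0.005,0],
  [-0.0015,0.0005,0.0105,0,0.166,0,0],
  [-0.0015,0.0005,0.0095,0,0.166,0,0],
  [-0.0015,0.0005,0.0095,0,0.166,0,0],
  [-0.0015,0.0005,0.0095,0,0.166,0,0],
  [-0.0015,0.0005,0.0095,0,0.166,0,0],
])

```text
time: 18.25
tool_pos: [0.5613, -0.105, 0.1066]
tcp_rot: [-1.463, 0.717, -0.715]
wrist_force: [-3.7, -2.7, -1.9]
width: -0.0
```

```bash
python3 - <<'E'
from h import *
where()
E
```

```text
t 18.25 p [ 0.5613 -0.105   0.1066] yaw -52.5 r 0.0554 ang 148.4 spoke~ 130.5 F [-3.7451 -2.6969 -1.8768] tilt [ 0.0051 -0.9999 -0.0123]
```

jog_arm([
  [-0.002,0.002,0.0105,0.012,0.14,0.005,0],
  [-0.0015,0.0005,0.0095,0,0.157,0,0],
  [-0.0015,0.0005,0.008,0,0.1,0,0],
  [-0.0005,0,0.005,0,0.03,0,0],
  [-0.0005,0,0.005,0,0.03,0,0],
])

```text
time: 18.88
tool_pos: [0.5774, -0.0879, 0.1063]
tcp_rot: [-1.321, 1.097, -1.064]
wrist_force: [-13.1, -5.6, 5.1]
width: -0.001
```

```bash
python3 - <<'E'
from h import *
where()
E
```

```text
t 18.875 p [ 0.5774 -0.0879  0.1063] yaw -79.7 r 0.0556 ang 123.9 spoke~ 106.1 F [-13.0605  -5.6487   5.0756] tilt [ 0.0045 -0.9993 -0.0364]
```

jog_arm([
  [-0.0005,0,0.006,0.02,0.02,0,0],
  [-0.0005,0,0.007,0,0.02,0,0],
  [0,0,0.008,0,0,0,0],
])

```text
time: 19.25
tool_pos: [0.5777, -0.0874, 0.1063]
tcp_rot: [-1.324, 1.147, -1.084]
wrist_force: [-22.6, -5.0, 13.3]
width: 0.006
```

```bash
python3 - <<'E'
from h import *
where()
E
```

```text
t 19.25 p [ 0.5777 -0.0874  0.1063] yaw -82.1 r 0.0559 ang 123.4 spoke~ 105.7 F [-22.644   -5.035   13.3197] tilt [ 0.0053 -0.998  -0.0624]
```

jog_arm([
  [0,0,-0.006,0.04,0,0,0],
  [0,0,-0.006,0.02,0,0,0],
  [0,-0.05,-0.003,0,0,0,0],
  [0,-0.05,0,0,0,0,0],
  [0,-0.01,-0.05,0,-0.1,0,0],
  [0,0,-0.05,0,-0.1,0,0],
  [0,0,-0.05,0,-0.1,0,0],
  [0,0,0,0,0,0,0],
])

```text
time: 20.25
tool_pos: [0.4184, -0.1243, 0.2309]
tcp_rot: [-1.385, 0.86, -0.894]
wrist_force: [1.2, 0.5, 0.8]
width: -0.0
```

```bash
python3 - <<'E'
from h import *
where()
c=read_camera('top');d=read_camera('side')
for n,cc in (('top',c),('side',d)):
  for t,z in [('rider_fin',.0617),('stop_face',.038),('pusher_face',.036)]:
    for k in spotter.spot_point(cc,t)[:1]: print(n,t,k['p'],k['location'],world(cc,k['location'],z=z))
  P=cloud(cc);q=P.reshape(-1,3);dd=q[:,:2]-HUB; r=np.hypot(*dd.T); m=(r>.03)&(r<.072)&(q[:,2]>.095)&(q[:,2]<.118)&(q[:,0]<.63)
  a=np.degrees(np.arctan2(dd[:,1],dd[:,0]))[m]%360
  for a0 in (15,105,195,285):
    k=a[abs(a-a0)<20]; print(a0,len(k),np.median(k) if len(k) else 0)
  o=np.array([.6231,.0365]);X=(q[:,:2]-o)@[.981,-.194];Y=(q[:,:2]-o)@[.194,.981]
  t=q[(abs(X)<.012)&(Y>-.01)&(Y<.06)&(q[:,2]>.072)&(q[:,2]<.09)]; print('fintop',len(t),t.mean(0) if len(t) else 0,cv2.minAreaRect(t[:,:2].astype(np.float32)*1000) if len(t) else 0)
A=cv2.resize(c['img'][130:270,220:440],(600,382));B=cv2.resize(d['img'][200:330,290:460],(290,222))
cv2.imwrite('pics/end.png',np.vstack([A,cv2.copyMakeBorder(cv2.resize(d['img'][200:330,290:460],(280,214)),0,0,0,320,0)]))
E
```

```text
t 20.25 p [ 0.4184 -0.1243  0.2309] yaw -64.6 r 0.1904 ang 177.1 spoke~ 171.9 F [1.2154 0.4869 0.8013] tilt [ 0.0168 -0.9998  0.0125]
top rider_fin 0.36 [377.7, 194.9] [ 0.6213 -0.1458  0.0617]
top stop_face 0.6 [252.4, 191.2] [0.6364 0.1037 0.038 ]
top pusher_face 0.94 [284.5, 195.8] [0.6268 0.0387 0.036 ]
15 0 0
105 148 107.549503077086
195 152 195.28888477706954
285 137 285.60335743614746
fintop 107 [0.6297 0.0715 0.0787] ((630.135498046875, 72.00904846191406), (30.080982208251953, 12.518908500671387), 78.77803039550781)
side rider_fin 0.75 [356.1, 221.0] [0.6258 0.0755 0.0617]
side stop_face 0.8 [358.2, 220.8] [0.6362 0.1021 0.038 ]
side pusher_face 0.61 [359.8, 242.9] [0.6273 0.032  0.036 ]
15 0 0
105 108 109.04145957411005
195 145 201.60881795792068
285 126 284.566509005437
fintop 63 [0.631  0.0683 0.0783] ((631.7655029296875, 70.38548278808594), (35.21954345703125, 11.151344299316406), 79.76677703857422)
```

View pics/end.png

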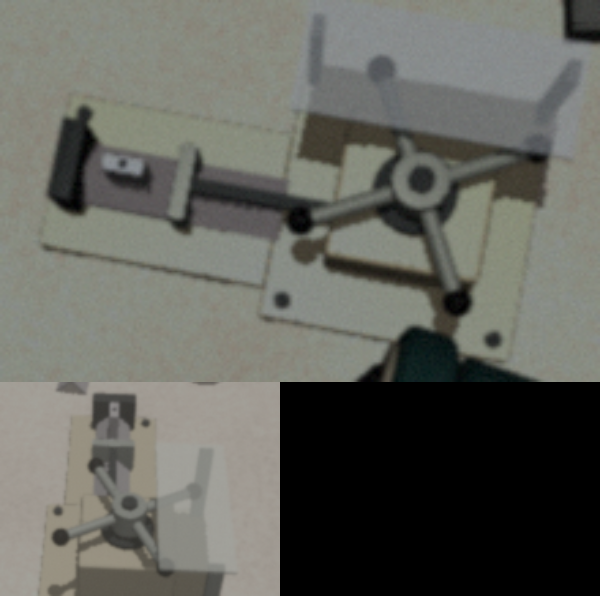

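```bash
python3 - <<'E'
from h import *
c=read_camera('top')
a,b,f=[world(c,p,z=.103)[:2] for p in [(330.4,210.3),(416.9,183.9),(387.6,240.3)]]
d=a-b;print(a,b,np.degrees(np.arctan2(*d[::-1])),(a+b)/2); d=f-(a+b)/2;print(np.degrees(np.arctan2(*d[::-1]))%360)
E
```

```text
[ 0.5844 -0.0534] [ 0.6325 -0.2136] 106.72737756787114 [ 0.6084 -0.1335]
196.60348486409524
```

```bash
python3 -c "
from workcell import bot
print(bot.finish_job())"
```

```text
the job is handed in; nothing more can be done
None
```

The job is handed in: the rider is nested on the rail and pushed up against the end stop. I wound the capstan clockwise in three strokes, one spoke each, until it stopped turning. Handing in reported no verdict.

**Last checks**
- **Rider on the rail:** after I let go, the fin's top was at about 79–80 mm, where 79.7 mm means fully nested. At the end it read about 79 mm. The rider was square to the rail within about 1°.
- **Rider against the stop:** the top camera puts the fin's middle about 33 mm back from the stop face, against 35 mm for fully home. That agrees within the camera error.
- **Capstan:** it stalled at about 23 N on the spoke, where turning had taken about 6 N. The ball positions put it at about 4.21–4.23 rad; it needed more than 4.14.
- **Bottle and objective:** the arm did not go near them, but I did not look at them again at the end.
- **Arm:** it finished clear of everything after 20 s.

**Where readings disagreed**
- **Capstan angle:** depth readings put the pushed spoke at 107.5° (top camera) and 109° (side camera), against 106.7° from the balls. I trusted the balls; the depth readings would still mean at least about 4.19 rad.
- **Fin position:** at the end the network's top-camera fix of the fin was wrong (on the capstan, low confidence), and its side-camera fix was about 4 mm nearer the stop than the depth readings. I relied on the depth readings.
- **Rail centre line:** after nesting, the fin read 1–2 mm off the fitted line. That is within the 4 mm allowed and about the size of the calibration error.

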